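# Power up the till corner of a book-signing table

## Task

Switch on the till corner in this order: press down the hinged paddle switch on the socket block, then the round button on the receipt printer, then the wide bar key on the card terminal. Press each one lightly with a fingertip until it is all the way down (it stays down by itself). Do not grasp, lift or shove the three devices, and leave the books, glasses case, phone and mug undisturbed.

Things in the scene. Friction and masses are not known exactly. Their poses are not given: they have to be found in the camera images.
- socket: White socket block with two round sockets, loose on the table, 74 (its x) x 150 (its y) x 40 mm high. Origin: centre of its underside. It carries the paddle switch near its -y end, on top.
- paddle (a joint): The paddle switch's angle in rad: 0 = off, its +x end raised; grows as it is pressed, 0.22 = all the way down, flat on the block. Some start a little down (up to 0.04). It stays where it is left; about 2 to 3 N near its raised end moves it. Its cap is on rubber: under the finger it gives about 1 mm per 6 N more, up to 3 mm, and springs back when let go.
- paddle_end (a point): Point on the upper face of the grey paddle (46 mm long in the block's x, 34 mm wide, 6 mm thick), 8 mm in from its raised (+x) end and midway across: the place to press; it moves with the paddle. With the paddle raised it is about 56 mm above the table, all the way down about 47.5 mm. The paddle's hinge is at its -x end, 38 mm from this point.
- printer: Black receipt printer with a grey lid and a bit of paper showing, loose on the table, 130 (its x) x 124 (its y) x 80 mm high (lid to 83 mm, paper to 101 mm). Origin: centre of its underside.
- button (a joint): Travel in m of the printer's round button: 0 = off, up; 0.006 = all the way down. It stays where it is left; about 2.5 N moves it. The cap is on rubber: under the finger it gives about 1 mm per 6 N more, up to 3 mm, and springs back when let go.
- button_top (a point): Centre of the top of the printer's round grey button (30 mm across, in a flat steel ring), near the corner at the printer's -x, +y. It moves with the button: 89.5 mm above the table when up, 83.5 mm when all the way down.
- terminal: Grey card terminal lying flat, loose on the table, 160 (its x) x 80 (its y) x 34 mm high, with a black screen at its +x half and nine small painted-flat keys. Origin: centre of its underside.
- barkey (a joint): Travel in m of the terminal's bar key: 0 = off, up; 0.006 = all the way down. It stays where it is left; about 2.5 N moves it. The cap is on rubber: under the finger it gives about 1 mm per 6 N more, up to 3 mm, and springs back when let go.
- barkey_top (a point): Centre of the top of the terminal's wide white bar key (20 mm in the terminal's x, 54 mm in its y), at the terminal's -x end below the small keys. It moves with the key: 43.6 mm above the table when up, 37.6 mm when all the way down.
- books: Bystander: loose pile of three paperbacks, 130 x 200 mm, 70 mm high. Origin: centre of the underside.
- case: Bystander: dark red-brown glasses case, 66 x 160 mm, 45 mm high. Origin: centre of the underside.
- phone: Bystander: phone in a black wallet, 150 x 78 mm, 14 mm thick. Origin: centre of the underside.
- mug: Bystander: white mug, 80 mm across, 90 mm high. Origin: centre of the underside.
Mind the look-alikes: they are no part of the job. What is shaped like the socket but turquoise is not meant.

How it is judged:
On the way, in this order (a step that is already met when the one before it is completed fails the run):
1. the paddle switch is pressed down while button and bar key are still up (value of joint paddle above 0.16 rad and value of joint each of button, barkey below 0.0015 m), for 0.2 s.
2. then the printer's round button is pressed down while the bar key is still up (value of joint paddle above 0.16 rad and value of joint button above 0.0042 m and value of joint barkey below 0.0015 m), for 0.2 s.
At the end, for the whole second after the job is handed in: The paddle is down (over 0.16 of 0.22 rad), the round button and the bar key are down (over 4.2 of 6 mm), the three devices stand within 30 mm of where they started, at rest, and the four bystanders within 20 mm (value of joint paddle above 0.16 rad and value of joint each of button, barkey above 0.0042 m and distance of each of socket, printer, terminal from where it was at the start of the episode below 0.03 m and distance of each of books, case, phone, mug from where it was at the start of the episode below 0.02 m and linear speed of each of socket, printer, terminal below 0.02 m/s); the robot touches nothing.
It fails at once if the socket is pressed or pushed with more than 20 N (contact force between any of the fingers, the arm and socket above 20 N).
It fails at once if the printer is pressed or pushed with more than 20 N (contact force between any of the fingers, the arm and printer above 20 N).
It fails at once if the terminal is pressed or pushed with more than 20 N (contact force between any of the fingers, the arm and terminal above 20 N).
It fails at once if a device is lifted more than 12 mm off the table, or shoved more than 30 mm (height (world z) of any of socket, printer, terminal above 0.012 m or distance of any of socket, printer, terminal from where it was at the start of the episode above 0.03 m).
It fails at once if a bystander is moved more than 20 mm (distance of any of books, case, phone, mug from where it was at the start of the episode above 0.02 m).
It also fails if it takes over 53 s, if anything falls off the work surface, if the arm or the gripper's body presses on something with over 40 N, if the wrist force passes 120 N, or if a joint passes its speed limit or range.

## Robot

A 7-joint arm with a two-finger parallel gripper is mounted at the origin on the work surface. World frame = base frame: x ahead of the robot, y to its left, z up, the work surface at z = 0. Lengths are in m, angles in rad, forces in N, time in s.
With the tool pointing down it reaches from about 0.4 to 0.85 m from the base axis. Payload 10.4 kg.
Tool frame: the origin (TCP) lies at the very end of the fingers, on their centre line; the grasp point (between the pads) lies manip.grasp_offset behind it (manip.grasp_offset is the distance from the TCP to the grasp point, in m); z points along the fingers, x is the direction in which the jaws open and shut, and the axes are right-handed (so a half turn about z gives the same grasp; the last joint's range is limited). The gripper opens to 85 mm and grips with 20 to 120 N. Pads are 22 mm wide; open, the fingers measure 114 mm over their backs; the gripper's body (76 mm by 85 mm) begins 54 mm behind the grasp point. The pads swing forward as they close: fully open they stand 13 mm farther back than shut.
Start: joints at [-1.372, 0.332, -0.065, 1.46, 0.022, 1.35, -0.088], TCP at [0.137, 0.61, 0.231] pointing down, gripper open.
Joint ranges: [-2.6, 2.6], [-0.5, 2.12], [-1.47, 1.34], [0.16, 2.42], [-1.27, 4.41], [0.06, 2.06], [-2.6, 2.6]. Speed limits (rad/s): [2.22, 2.22, 2.79, 2.79, 3.14, 3.14, 3.14].

## Interface

Orientations are given as a unit quaternion [x, y, z, w].
In Python, from workcell import manip gives the robot as it stands.
- The arm moves only by the shell command python3 -m crank 'ROWS' [FORCE]. ROWS is JSON, a list that holds one entry, the list of rows, each a list of 7 numbers: the shift along the world's x, y, z in units of 60 mm (1.0 is 60 mm), then the turn, a rotation vector about the world's x, y, z in units of 5 degrees (1.0 is 5 degrees), then the finger opening in mm, from 0 to 85.4. A call has 1 to 8 rows; each row shifts and turns the commanded pose from where the row before left it; what a row does not reach is not made up. A row lasts 1/8 s, in which the tool goes at most 62.5 mm and 10.7 degrees, less where a joint would pass 70% of its speed; a pose out of reach is approached as far as the arm can. A call is refused whole if a number of a shift passes 1 or a number of a turn 1, either way. A call with a gripper value outside its range is refused whole. The fingers move at their own pace and stop on an object; FORCE is the grip in N (left out, the last holds). Time passes only in rows, so rows that do not move let the fingers close. It gives the time, the measured TCP pose, the force and the opening at its end, in the units of the state.
- manip.get_obs(): the state, without advancing time (a new reading comes with each control period).
- manip.camera(name): name is "scene" or "top" or "wrist"; returns (picture, depth): 480x640x3 uint8, blue, green, red; 480x640 float32, m along the optical axis (not along the pixel's ray), 0 where there is no reading.
- manip.get_calibration(name): a dict with "fx", "fy", "cx", "cy" (pixels), "k1" (the pictures are not rectified: a ray, as slopes to the right and down, at radius r is drawn at 1 + k1 r^2 times it, then the intrinsics apply), "rvec" (rotation vector, rad) and "tvec" (3), from world to camera coordinates, as OpenCV has them; the wrist camera has in their place "T_tool_cam" (4x4, takes a point from camera to tool coordinates, whose origin is the TCP and whose axes are the tool frame's). Camera axes: x right, y down, z forward; pixel columns grow to the right and rows downward; lengths in m; the calibration is good to about 2 mm. A picture is of the moment at which its call begins: read the wrist's pose just before it. get_calibration takes no time and is no camera call.
- manip.hand_in(): hands the job in, once; it reports no verdict.
The state is a dict: "clock": time; "joint_pos": joint angles; "joint_velocities": joint speeds; "tau": joint torques, N m; "position": TCP position; "ee_rot": TCP orientation; "ft_force": force on the tool from outside, world axes, zero at the start; "torque": the same for the moment, N m; "grip_width": opening from 0.0 (shut) to 1.0 (fully open).
Only numpy, scipy, OpenCV 4.12 (cv2) and the standard library are available. Lean on these libraries where they do the work, as an engineer would, in place of code of your own. Each camera call takes 0.05 s, during which the arm holds its last target.

## Working session

There is one attempt and no reset: what is moved stays moved. The work goes in short steps, Python scripts to look and compute and a shell command to move; the robot and the scene stay as the last step left them, time stands still between calls to the robot, and variables do not carry over. Pictures are saved under pics/ and viewed, and the job is handed in when it is done.

```bash
mkdir -p pics; ls; python3 - <<'E'
from workcell import manip
import cv2,numpy as np
print(manip.get_obs()); print(manip.grasp_offset)
for n in ("top","scene"):
    p,d=manip.camera(n); cv2.imwrite(f"pics/{n}0.png",p); np.save(f"{n}0.npy",d); print(n,manip.get_calibration(n))
E
```

```text
pics
{'clock': 0.0, 'joint_pos': array([-1.37158088,  0.33285313, -0.06469983,  1.46091565,  0.02159358,
        1.34985688, -0.08850895]), 'joint_velocities': array([-5.59085127e-05, -1.76791327e-03,  1.49996498e-03, -1.23028731e-03,
        5.95498739e-04,  2.39833619e-03,  3.67160639e-04]), 'tau': array([ 3.89189936e-04, -6.25454092e+01,  4.94465546e-02, -3.91611564e+01,
        1.62970321e-02,  9.93910013e-03, -2.00865986e-05]), 'position': array([0.13742512, 0.60934618, 0.23053987]), 'ee_rot': array([ 7.81021998e-01,  6.24503156e-01, -5.05248175e-04,  4.38390966e-04]), 'ft_force': array([0.24149458, 0.63517964, 0.33927276]), 'torque': array([-0.01991977, -0.03190364, -0.00235796]), 'grip_width': 0.9985401403838577}
0.0187
top {'fx': 484.5256853695996, 'fy': 484.5256853695996, 'cx': 325.14921505874395, 'cy': 232.5163303418428, 'k1': -0.051320592165556476, 'rvec': array([ 2.14983269, -2.20287905,  0.10590031]), 'tvec': array([-0.07452129,  0.56233896,  1.1110727 ])}
scene {'fx': 557.9653210646388, 'fy': 557.9653210646388, 'cx': 314.857367812006, 'cy': 239.0097709020879, 'k1': 0.01726224124929861, 'rvec': array([ 1.17456016,  2.44749504, -0.87179849]), 'tvec': array([ 0.40706626, -0.2462031 ,  1.44363581])}
```

View pics/top0.png

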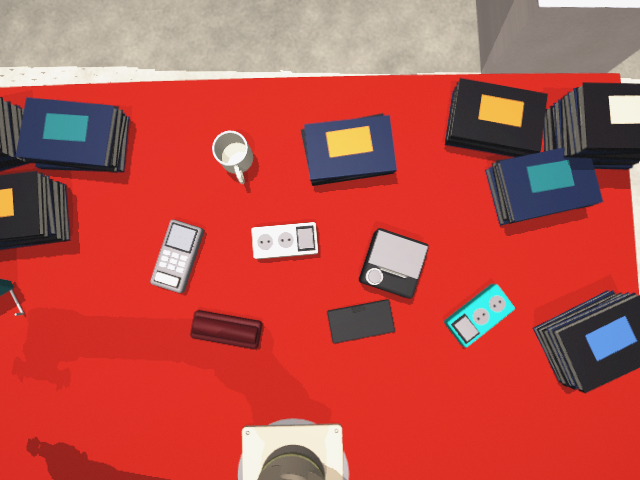

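View pics/scene0.png

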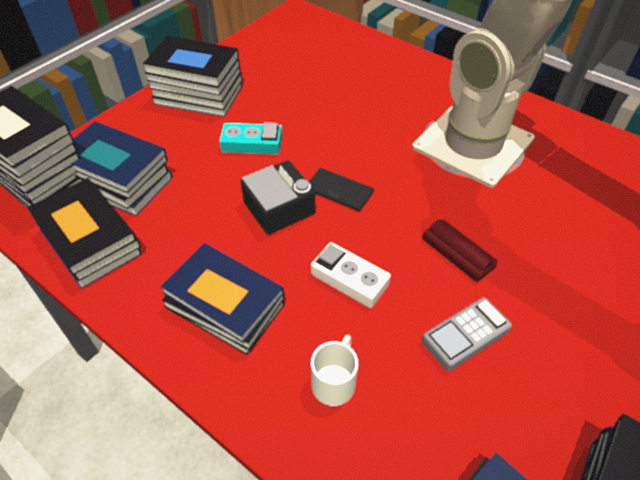

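The white socket block (285,240) with its paddle at (306,238) is the one meant. The turquoise one at (480,315) is the look-alike. The printer is at (394,263) with its button at (374,277). The terminal is at (177,257) with its bar key at (167,280). Next I enlarge the image to confirm and measure.

```bash
cat > h.py <<'E'
import numpy as np,cv2
from workcell import manip
def rays(c,uv):
    x=(np.atleast_2d(uv).astype(float)-[c['cx'],c['cy']])/[c['fx'],c['fy']]
    return cv2.undistortPoints(x.reshape(-1,1,2),np.eye(3),np.array([c['k1'],0,0,0,0.]))[:,0]
def world_depth(c,uv,z):
    R=cv2.Rodrigues(c['rvec'])[0]; r=rays(c,uv); z=np.asarray(z).reshape(-1,1)
    return (np.c_[r*z,z]-c['tvec'])@R
def at_height(c,uv,h):
    R=cv2.Rodrigues(c['rvec'])[0]; r=rays(c,uv); d=np.c_[r,np.ones(len(r))]@R; o=-R.T@c['tvec']
    return o+d*((h-o[2])/d[:,2])[:,None]
def project(c,P):
    return cv2.projectPoints(np.atleast_2d(P).astype(float),c['rvec'],c['tvec'],np.array([[c['fx'],0,c['cx']],[0,c['fy'],c['cy']],[0,0,1]]),np.array([c['k1'],0,0,0,0.]))[0][:,0]
E
python3 - <<'E'
from h import *
c=manip.get_calibration('top'); d=np.load('top0.npy')
for n,uv in dict(paddle=(306,238),button=(374,277),bar=(167,280),sock=(285,240),printer=(400,252),term=(177,257),mug=(232,152),phone=(361,321),case=(227,329),tbl=(320,280)).items():
    print(n,world_depth(c,[uv],[d[uv[1],uv[0]]])[0].round(4))
p=cv2.imread('pics/top0.png')
a=[cv2.resize(p[y-40:y+40,x-45:x+45],(400,356),interpolation=cv2.INTER_CUBIC) for x,y in((285,240),(394,263),(177,257))]
cv2.imwrite('pics/crop1.png',cv2.resize(np.hstack(a),(800,237)))
cv2.imwrite('pics/crop2.png',cv2.resize(p[215:305,140:260],(800,600),interpolation=cv2.INTER_CUBIC))
cv2.imwrite('pics/crop3.png',cv2.resize(p[215:305,245:365],(800,600),interpolation=cv2.INTER_CUBIC))
cv2.imwrite('pics/crop4.png',cv2.resize(p[215:305,335:455],(800,600),interpolation=cv2.INTER_CUBIC))
E
```

```text
paddle [ 0.5464 -0.0439  0.052 ]
button [ 0.4537 -0.1924  0.0938]
bar [0.4578 0.2776 0.0459]
sock [0.5437 0.005  0.043 ]
printer [ 0.5075 -0.253   0.0847]
term [0.5108 0.2583 0.0334]
mug [0.7648 0.1337 0.0044]
phone [ 0.3519 -0.1668  0.0161]
case [0.3442 0.1395 0.0496]
tbl [ 0.4496 -0.0733  0.0036]
```

View pics/crop2.png

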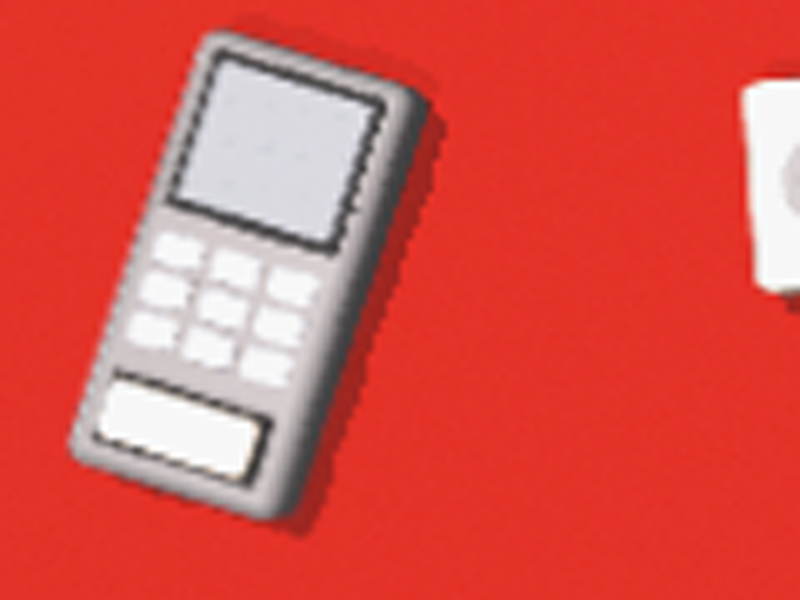

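View pics/crop3.png

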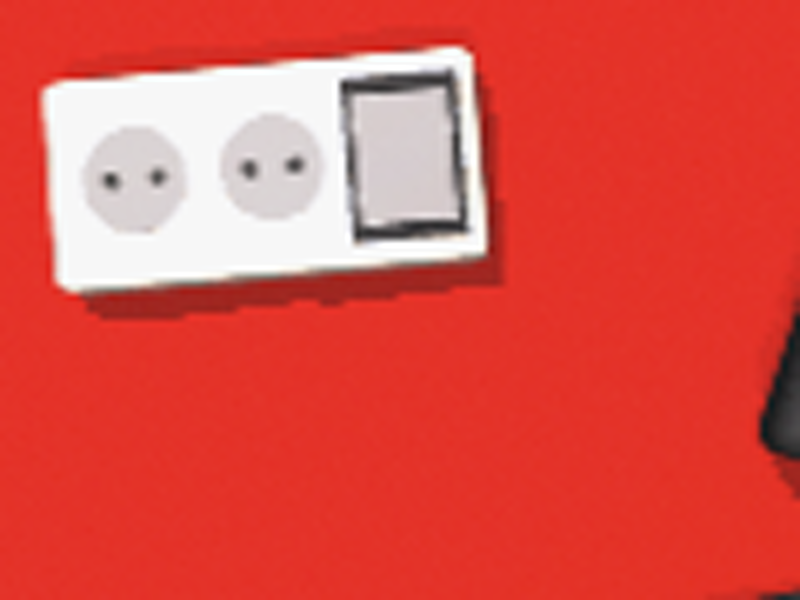

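View pics/crop4.png

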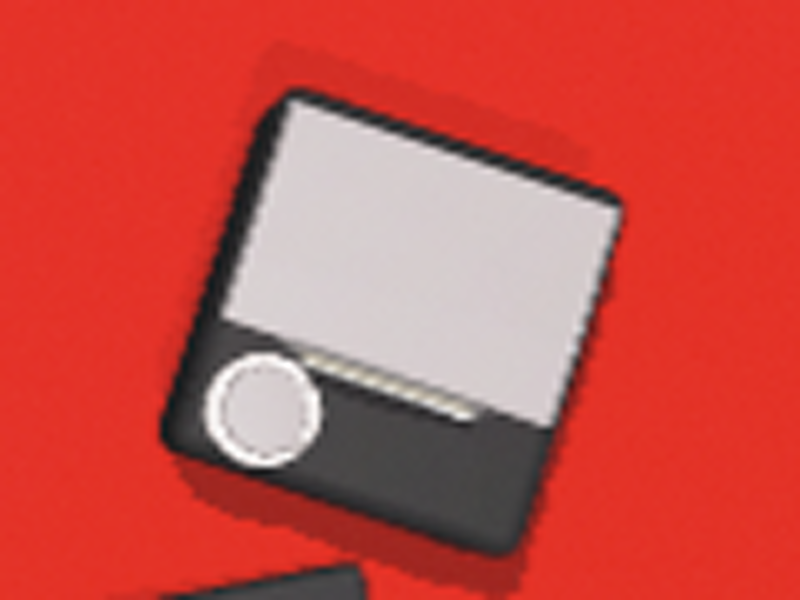

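The crops show: the paddle with its +x (upper) edge near px (305,229), the round grey button at (374.3,276.3), and the white bar key at (167,279.5). Now the same points from the scene camera, as a cross-check.

```bash
python3 - <<'E'
from h import *
p=cv2.imread('pics/scene0.png')
a=[cv2.resize(p[y-30:y+30,x-30:x+30],(400,400),interpolation=cv2.INTER_CUBIC) for x,y in((302,186),(330,258),(491,314))]
cv2.imwrite('pics/crop5.png',cv2.resize(np.hstack(a),(798,266)))
c=manip.get_calibration('top'); f=lambda u,x0:np.array(u)/6.6667+[x0,215]-.42
b=at_height(c,f([[45,85],[470,48],[487,255],[58,290]],245),.04); print('sock',b.round(4))
e=at_height(c,f([[401,92],[414,226]],245),.05); print('pad',e.round(4))
t=at_height(c,f([[205,32],[425,95],[290,520],[72,450]],140),.034);print('term',t.round(4))
k=at_height(c,f([[112,378],[268,418],[250,480],[97,438]],140),.0436);print('key',k.mean(0),k.round(4))
l=at_height(c,f([[285,97],[620,205],[550,425],[225,320]],335),.083);print('lid',l.round(4))
print('button',at_height(c,f([[263,410]],335),.0895))
for q,i,j in((b,0,1),(b,3,2),(t,0,3),(t,1,2),(l,0,3),(l,1,2),(l,0,1)):
    v=q[j]-q[i]; print(np.degrees(np.arctan2(v[1],v[0])).round(1),np.linalg.norm(v).round(4))
s=manip.get_calibration('scene')
E
```

```text
sock [[ 0.5753  0.0829  0.04  ]
 [ 0.5847 -0.0653  0.04  ]
 [ 0.5124 -0.0696  0.04  ]
 [ 0.5038  0.0792  0.04  ]]
pad [[ 0.5688 -0.0414  0.05  ]
 [ 0.5225 -0.0449  0.05  ]]
term [[0.5994 0.2742 0.034 ]
 [0.5752 0.1963 0.034 ]
 [0.4281 0.2439 0.034 ]
 [0.4539 0.3205 0.034 ]]
key [0.46050117 0.2787957  0.0436    ] [[0.4784 0.3032 0.0436]
 [0.4635 0.2487 0.0436]
 [0.4423 0.255  0.0436]
 [0.4578 0.3083 0.0436]]
lid [[ 0.5599 -0.2045  0.083 ]
 [ 0.5209 -0.3156  0.083 ]
 [ 0.4482 -0.2891  0.083 ]
 [ 0.4858 -0.182   0.083 ]]
button [[ 0.45566205 -0.19297213  0.0895    ]]
-86.4 0.1486
-86.7 0.1491
162.4 0.1527
162.1 0.1546
163.1 0.0774
159.9 0.0773
-109.3 0.1177
```

View pics/crop5.png

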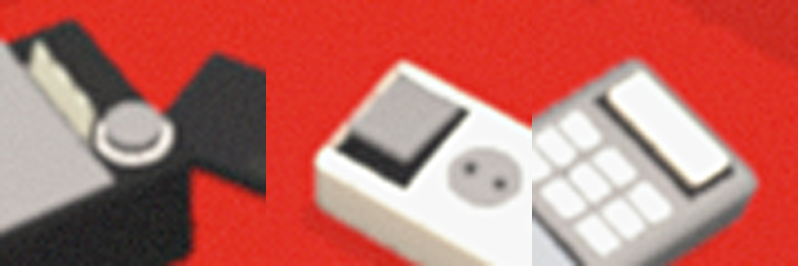

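```bash
python3 - <<'E'
from h import *
s=manip.get_calibration('scene');c=manip.get_calibration('top')
g=lambda x,y,i,cx,cy:[(x-266*i)/4.433+cx-30-.4,y/4.433+cy-30-.4]
print('button',at_height(s,[g(133,122,0,302,186)],.0895))
print('pad corners',at_height(s,[g(402,70,1,330,258),g(468,110,1,330,258),g(408,160,1,330,258),g(354,120,1,330,258)],.054).round(4))
print('key',at_height(s,[g(667,127,2,491,314)],.0436))
print(project(s,[[.5605,-.042,.056],[.4557,-.193,.0895],[.4605,.2788,.0436]]))
E
```

```text
button [[ 0.45358519 -0.19523804  0.0895    ]]
pad corners [[ 0.5256 -0.0587  0.054 ]
 [ 0.5253 -0.0202  0.054 ]
 [ 0.5657 -0.0242  0.054 ]
 [ 0.5631 -0.0579  0.054 ]]
key [[0.4600055  0.28054015 0.0436    ]]
[[326.32972997 257.15308659]
 [301.77350574 184.1090995 ]
 [490.10791415 311.93317266]]
```

```bash
python3 -m crank '[[[0.44,-0.68,0,0,0,0.4,0],[0.44,-0.68,0,0,0,0.4,0],[0.44,-0.68,0,0,0,0.4,0],[0.44,-0.68,0,0,0,0.4,0],[0.44,-0.68,0,0,0,0.4,0],[0.44,-0.68,0,0,0,0.4,0],[0.44,-0.68,0,0,0,0.4,0],[0.44,-0.68,0,0,0,0.4,0]]]' 20
```

```text
clock: 1.1
position: [0.3492, 0.2817, 0.2312]
ee_rot: [0.686, 0.728, -0.0, -0.0]
ft_force: [1.0, 0.1, 0.2]
grip_width: -0.0
```

```bash
python3 -m crank '[[[0.44,-0.68,0,0,0,0,0],[0.44,-0.68,0,0,0,0,0],[0.44,-0.68,0,0,0,0,0],[0.44,-0.68,0,0,0,0,0],[0.44,-0.68,-0.2,0,0,0,0],[0.44,-0.68,-0.4,0,0,0,0],[0.44,-0.68,-0.5,0,0,0,0],[0.44,-0.68,-0.5,0,0,0,0]]]'
python3 -m crank '[[[0,0,0,0,0,0,0],[0,0,0,0,0,0,0]]]'
python3 - <<'E'
from h import *
from scipy.spatial.transform import Rotation as R
o=manip.get_obs(); p,d=manip.camera('wrist'); cv2.imwrite('pics/w1.png',p)
c=manip.get_calibration('wrist');print(c,o['position'],o['ft_force'],R.from_quat(o['ee_rot']).as_matrix()[:,0])
E
```

```text
clock: 2.1
position: [0.5606, -0.0442, 0.1344]
ee_rot: [0.686, 0.727, 0.0, 0.0]
ft_force: [0.7, 0.7, 0.2]
grip_width: -0.001
clock: 2.35
position: [0.5596, -0.0428, 0.1351]
ee_rot: [0.687, 0.727, -0.0, -0.0]
ft_force: [0.8, 0.8, 0.0]
grip_width: 0.002
{'fx': 349.93330852151627, 'fy': 349.93330852151627, 'cx': 319.81604181109384, 'cy': 246.18965431217933, 'k1': -9.82409345995538e-05, 'T_tool_cam': array([[ 9.99999402e-01,  7.56340577e-04,  7.90446458e-04,
        -6.12856899e-04],
       [-9.42682776e-04,  9.62366999e-01,  2.71751488e-01,
        -6.89356825e-02],
       [-5.55162908e-04, -2.71752071e-01,  9.62367136e-01,
        -1.41338179e-01],
       [ 0.00000000e+00,  0.00000000e+00,  0.00000000e+00,
         1.00000000e+00]])} [ 0.55962874 -0.0427782   0.13510408] [0.84271771 0.79811193 0.04102395] [-5.72876867e-02  9.98357704e-01  1.27348505e-04]
```

View pics/w1.png

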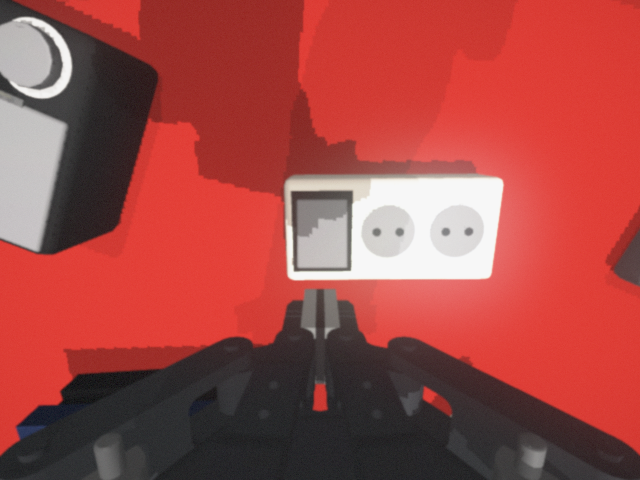

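The wrist view shows the paddle spanning about (296–350, 198–268), raised end at the bottom. I project the target into it and measure the paddle end.

```bash
cat >> h.py <<'E'
from scipy.spatial.transform import Rotation as Ro
def wcal(o):
    c=dict(manip.get_calibration('wrist')); T=np.eye(4); T[:3,:3]=Ro.from_quat(o['ee_rot']).as_matrix(); T[:3,3]=o['position']
    M=np.linalg.inv(T@c['T_tool_cam']); c['rvec']=cv2.Rodrigues(M[:3,:3])[0][:,0]; c['tvec']=M[:3,3]; return c
E
python3 - <<'E'
from h import *
o=manip.get_obs(); c=wcal(o)
print(at_height(c,[[297,268],[350,268]],.057).round(4),at_height(c,[[295,198],[350,197]],.047).round(4))
print(at_height(c,[[27,56]],.0895))
E
```

```text
[[ 0.569  -0.0571  0.057 ]
 [ 0.567  -0.0219  0.057 ]] [[ 0.524  -0.0609  0.047 ]
 [ 0.5212 -0.0249  0.047 ]]
[[ 0.45712418 -0.19008941  0.0895    ]]
```

```bash
python3 -m crank '[[[0,0.03,-0.3,0,0,0,0],[0,0,-0.4,0,0,0,0],[0,0,-0.3,0,0,0,0],[0,0,-0.2,0,0,0,0],[0,0,0,0,0,0,0]]]'
python3 -m crank '[[[0,0,-0.05,0,0,0,0],[0,0,-0.05,0,0,0,0],[0,0,0,0,0,0,0]]]'
```

```text
clock: 3.02
position: [0.5594, -0.0412, 0.0626]
ee_rot: [0.686, 0.727, -0.0, -0.0]
ft_force: [-0.1, 0.6, 0.5]
grip_width: -0.001
clock: 3.4
position: [0.5599, -0.0413, 0.0574]
ee_rot: [0.686, 0.727, 0.0, -0.0]
ft_force: [-0.3, 0.7, 0.1]
grip_width: 0.0
```

```bash
python3 -m crank '[[[0,0,-0.03,0,0,0,0],[0,0,-0.03,0,0,0,0],[0,0,0,0,0,0,0]]]'
```

```text
clock: 3.78
position: [0.5602, -0.0413, 0.0539]
ee_rot: [0.686, 0.727, 0.0, 0.0]
ft_force: [0.7, -0.3, 1.6]
grip_width: -0.001
```

```bash
python3 -m crank '[[[0,0,-0.03,0,0,0,0],[0,0,-0.03,0,0,0,0],[0,0,0,0,0,0,0]]]'
```

```text
clock: 4.15
position: [0.5598, -0.0413, 0.05]
ee_rot: [0.686, 0.727, -0.0, -0.0]
ft_force: [1.0, 0.1, 2.2]
grip_width: -0.003
```

```bash
python3 -m crank '[[[0,0,-0.03,0,0,0,0],[0,0,-0.01,0,0,0,0],[0,0,0,0,0,0,0]]]'
```

```text
clock: 4.53
position: [0.5599, -0.0413, 0.0477]
ee_rot: [0.686, 0.727, -0.0, -0.0]
ft_force: [0.6, 0.3, 1.6]
grip_width: -0.003
```

```bash
python3 -m crank '[[[0,0,-0.015,0,0,0,0],[0,0,0,0,0,0,0]]]'
```

```text
clock: 4.78
position: [0.5599, -0.0413, 0.0469]
ee_rot: [0.686, 0.727, 0.0, -0.0]
ft_force: [0.9, -0.1, 4.0]
grip_width: -0.004
```

```bash
python3 -m crank '[[[0,0,-0.01,0,0,0,0],[0,0,0,0,0,0,0]]]'
```

```text
clock: 5.03
position: [0.56, -0.0413, 0.0464]
ee_rot: [0.686, 0.727, 0.0, -0.0]
ft_force: [0.4, 0.0, 6.2]
grip_width: 0.001
```

```bash
python3 -m crank '[[[0,0,0,0,0,0,0],[0,0,0.2,0,0,0,0],[0,0,0.5,0,0,0,0],[0,0,0.5,0,0,0,0],[0,0,0.5,0,0,0,0],[0,0,0,0,0,0,0]]]'
python3 - <<'E'
from h import *
o=manip.get_obs(); p,d=manip.camera('wrist'); cv2.imwrite('pics/w2.png',p); print(o['position'],o['ft_force'])
c=wcal(o); print(project(c,[[.4547,-.194,.0895]]))
t,_=manip.camera('top');s,_=manip.camera('scene')
cv2.imwrite('pics/s2.png',cv2.resize(s[160:310,240:400],(640,600),interpolation=cv2.INTER_CUBIC))
E
```

```text
clock: 5.78
position: [0.5608, -0.0415, 0.1507]
ee_rot: [0.687, 0.727, 0.001, 0.001]
ft_force: [0.4, 0.3, 0.6]
grip_width: -0.001
[ 0.56079466 -0.04152365  0.15065669] [0.42298477 0.32628202 0.55028742]
[[39.57218501 55.37037805]]
```

View pics/w2.png

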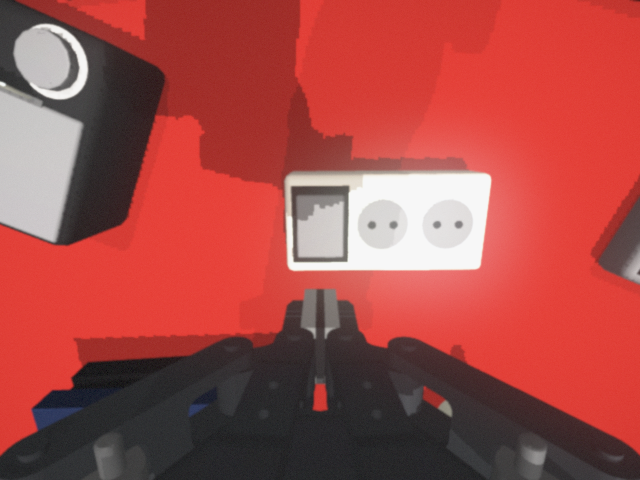

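View pics/s2.png

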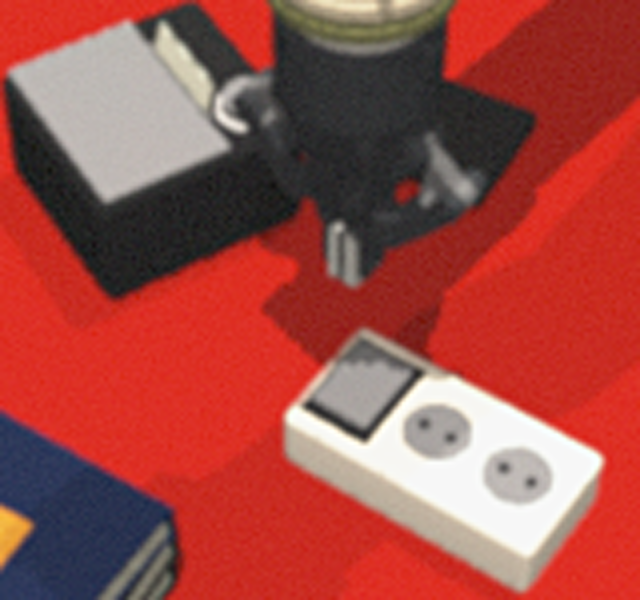

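The paddle now lies flat (scene crop about (360,388)) and the socket hasn't moved. The button sits at (44,56) in the wrist view, and my target projects to (40,55). On to the printer button.

```bash
python3 -m crank '[[[-0.44,-0.63,0,0,0,-0.88,0],[-0.44,-0.63,0,0,0,-0.88,0],[-0.44,-0.63,0,0,0,-0.88,0],[-0.44,-0.63,0,0,0,-0.88,0],[0,0,0,0,0,-0.88,0],[0,0,0,0,0,0,0]]]'
python3 - <<'E'
from h import *
o=manip.get_obs(); p,d=manip.camera('wrist'); cv2.imwrite('pics/w3.png',p); print(o['position'],o['ft_force'])
c=wcal(o); print(project(c,[[.4547,-.194,.0895]]))
E
```

```text
clock: 6.68
position: [0.4536, -0.1924, 0.1476]
ee_rot: [0.813, 0.583, -0.0, -0.001]
ft_force: [0.3, -0.4, 1.1]
grip_width: 0.001
[ 0.45364304 -0.1924092   0.14755696] [ 0.26100993 -0.42540087  1.09961928]
[[318.59031149 268.58960115]]
```

View pics/w3.png

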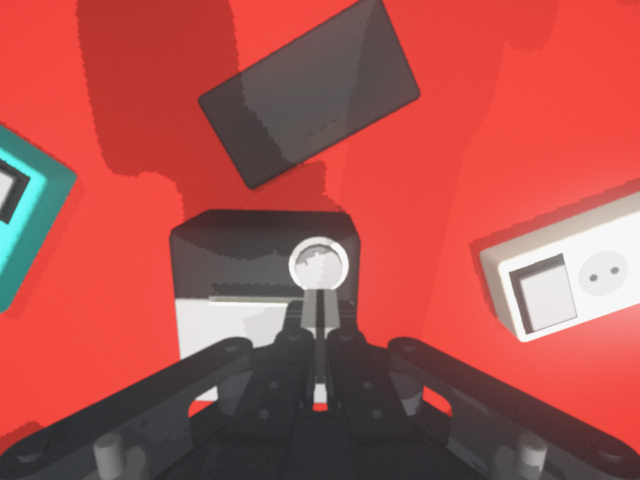

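The button centre is at (318,266), matching the projection (319,269), so the tip is above it. Descending.

```bash
python3 -m crank '[[[0,0,-0.3,0,0,0,0],[0,0,-0.3,0,0,0,0],[0,0,-0.2,0,0,0,0],[0,0,-0.1,0,0,0,0],[0,0,0,0,0,0,0]]]'
```

```text
clock: 7.35
position: [0.4542, -0.1924, 0.0941]
ee_rot: [0.812, 0.583, -0.0, -0.0]
ft_force: [0.7, -1.0, -0.1]
grip_width: 0.001
```

```bash
python3 -m crank '[[[0,0,-0.04,0,0,0,0],[0,0,-0.04,0,0,0,0],[0,0,0,0,0,0,0]]]'
```

```text
clock: 7.72
position: [0.4545, -0.1925, 0.0896]
ee_rot: [0.813, 0.583, 0.0, 0.0]
ft_force: [0.8, 0.8, 0.6]
grip_width: 0.001
```

```bash
python3 -m crank '[[[0,0,-0.03,0,0,0,0],[0,0,0,0,0,0,0]]]'
```

```text
clock: 7.98
position: [0.4545, -0.1925, 0.0877]
ee_rot: [0.813, 0.583, 0.0, 0.0]
ft_force: [0.7, -0.0, 1.8]
grip_width: 0.002
```

```bash
python3 -m crank '[[[0,0,-0.03,0,0,0,0],[0,0,-0.03,0,0,0,0],[0,0,0,0,0,0,0]]]'
```

```text
clock: 8.35
position: [0.4544, -0.1925, 0.084]
ee_rot: [0.813, 0.583, 0.0, 0.0]
ft_force: [0.8, -0.1, 1.9]
grip_width: 0.001
```

```bash
python3 -m crank '[[[0,0,-0.015,0,0,0,0],[0,0,0,0,0,0,0]]]'
```

```text
clock: 8.6
position: [0.4544, -0.1925, 0.0832]
ee_rot: [0.813, 0.583, 0.0, 0.0]
ft_force: [0.9, 0.7, 2.2]
grip_width: -0.002
```

```bash
python3 -m crank '[[[0,0,-0.015,0,0,0,0],[0,0,0,0,0,0,0]]]'
```

```text
clock: 8.85
position: [0.4544, -0.1925, 0.0825]
ee_rot: [0.813, 0.583, 0.0, -0.0]
ft_force: [-0.5, 0.0, 7.0]
grip_width: 0.0
```

```bash
python3 -m crank '[[[0,0,-0.008,0,0,0,0],[0,0,0,0,0,0,0]]]'
```

```text
clock: 9.1
position: [0.4544, -0.1925, 0.0821]
ee_rot: [0.813, 0.583, 0.0, -0.0]
ft_force: [-1.2, 0.8, 8.8]
grip_width: 0.002
```

```bash
python3 -m crank '[[[0,0,0.2,0,0,0,0],[0,0,0.5,0,0,0,0],[0,0,0.5,0,0,0,0],[0,0.2,0,0,0,0,0],[0,0.6,0,0,0,0,0],[0,0.6,0,0,0,0,0],[0,0.6,0,0,0,0,0],[0,0.6,0,0,0,0,0]]]'
python3 - <<'E'
from h import *
s,_=manip.camera('scene')
cv2.imwrite('pics/s3.png',cv2.resize(s[150:270,230:390],(800,600),interpolation=cv2.INTER_CUBIC))
E
```

```text
clock: 10.1
position: [0.4533, -0.0349, 0.1531]
ee_rot: [0.813, 0.583, -0.001, -0.0]
ft_force: [0.3, -1.4, 0.0]
grip_width: -0.002
```

View pics/s3.png

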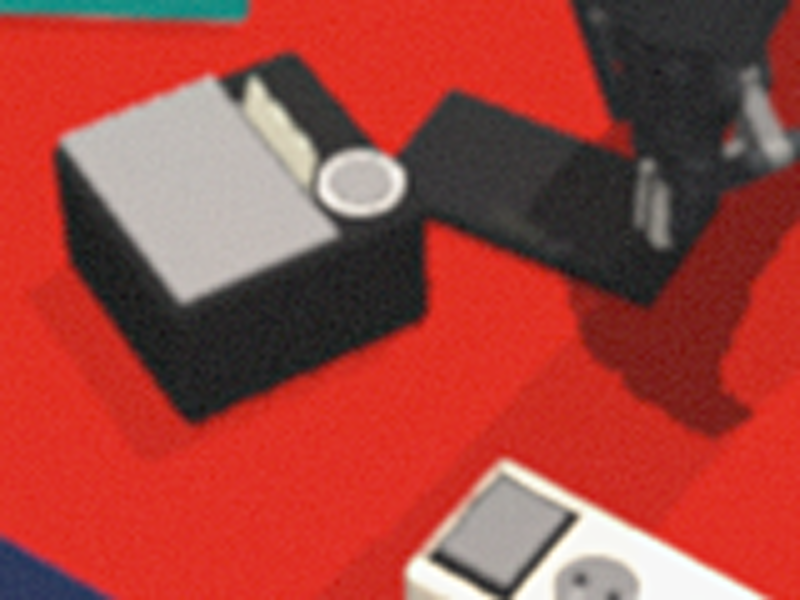

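The button now sits flush in its ring at (360,183), and the paddle is still flat. On to the terminal.

```bash
python3 -m crank '[[[0.1,0.7,0,0,0,0,0],[0,0.7,0,0,0,0,0],[0,0.7,0,0,0,0,0],[0,0.7,0,0,0,0,0],[0,0.7,-0.1,0,0,0,0],[0,0.7,-0.2,0,0,0,0],[0,0.7,-0.2,0,0,0,0],[0,0.37,0,0,0,0,0]]]'
python3 -m crank '[[[0,0,0,0,0,0,0],[0,0,0,0,0,0,0]]]'
python3 - <<'E'
from h import *
o=manip.get_obs(); p,d=manip.camera('wrist'); cv2.imwrite('pics/w4.png',p); print(o['position'],o['ft_force'])
c=wcal(o); print(project(c,[[.460,.2795,.0436]]))
E
```

```text
clock: 11.15
position: [0.4586, 0.2812, 0.1222]
ee_rot: [0.812, 0.584, -0.002, 0.0]
ft_force: [0.2, -0.7, -0.2]
grip_width: 0.0
clock: 11.4
position: [0.4607, 0.2782, 0.124]
ee_rot: [0.813, 0.582, -0.0, 0.0]
ft_force: [-0.7, -0.9, -0.2]
grip_width: 0.001
[0.46069869 0.27818092 0.12402325] [-0.65795427 -0.89402879 -0.17187771]
[[322.03638966 253.48220091]]
```

View pics/w4.png

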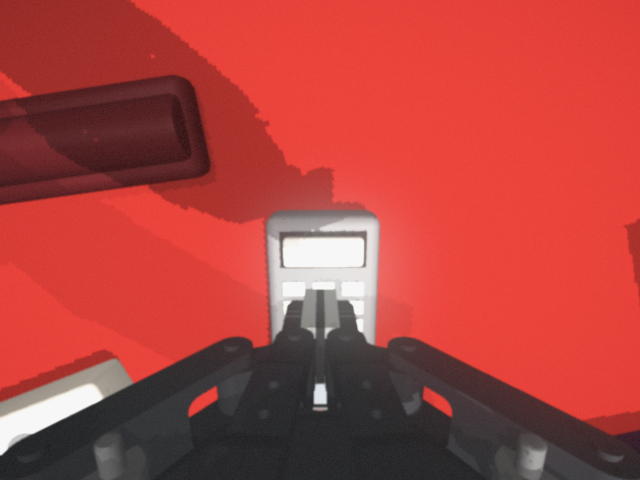

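The bar key is centred at (323,251) against the projected (322,253), so it lies about 1.5 mm nearer the robot. I correct for that and descend.

```bash
python3 -m crank '[[[-0.02,0.02,-0.4,0,0,0,0],[0,0,-0.4,0,0,0,0],[0,0,-0.3,0,0,0,0],[0,0,-0.15,0,0,0,0],[0,0,0,0,0,0,0]]]'
```

```text
clock: 12.08
position: [0.4591, 0.2806, 0.0486]
ee_rot: [0.813, 0.583, -0.0, 0.0]
ft_force: [-0.1, -0.1, 0.3]
grip_width: 0.004
```

```bash
python3 -m crank '[[[0,0,-0.04,0,0,0,0],[0,0,-0.04,0,0,0,0],[0,0,0,0,0,0,0]]]'
```

```text
clock: 12.45
position: [0.4591, 0.281, 0.044]
ee_rot: [0.813, 0.583, 0.0, -0.0]
ft_force: [-0.0, 0.1, -1.3]
grip_width: -0.006
```

```bash
python3 -m crank '[[[0,0,-0.03,0,0,0,0],[0,0,0,0,0,0,0]]]'
```

```text
clock: 12.7
position: [0.4592, 0.281, 0.0423]
ee_rot: [0.813, 0.583, 0.0, -0.0]
ft_force: [-0.1, 0.7, 1.9]
grip_width: -0.002
```

```bash
python3 -m crank '[[[0,0,-0.03,0,0,0,0],[0,0,-0.03,0,0,0,0],[0,0,-0.01,0,0,0,0],[0,0,0,0,0,0,0]]]'
```

```text
clock: 13.2
position: [0.4592, 0.2811, 0.038]
ee_rot: [0.813, 0.583, 0.0, -0.0]
ft_force: [1.1, 1.4, 1.5]
grip_width: 0.0
```

```bash
python3 -m crank '[[[0,0,-0.015,0,0,0,0],[0,0,0,0,0,0,0]]]'
```

```text
clock: 13.45
position: [0.4592, 0.2811, 0.0372]
ee_rot: [0.813, 0.583, 0.0, -0.0]
ft_force: [0.4, 0.6, 3.4]
grip_width: -0.002
```

```bash
python3 -m crank '[[[0,0,-0.012,0,0,0,0],[0,0,0,0,0,0,0]]]'
```

```text
clock: 13.7
position: [0.4592, 0.281, 0.0366]
ee_rot: [0.813, 0.583, 0.0, -0.0]
ft_force: [-0.9, 0.8, 6.6]
grip_width: -0.003
```

```bash
python3 -m crank '[[[0,0,-0.008,0,0,0,0],[0,0,0,0,0,0,0]]]'
```

```text
clock: 13.95
position: [0.4592, 0.281, 0.0363]
ee_rot: [0.813, 0.583, 0.0, -0.0]
ft_force: [-0.3, -0.8, 8.0]
grip_width: -0.003
```

Fully down at 8 N. I lift and move back toward the start side so the cameras have a clear view.

```bash
python3 -m crank '[[[0,0,0.3,0,0,0,0],[0,0,0.6,0,0,0,0],[0,0,0.8,0,0,0,0],[0,0,0.8,0,0,0,0],[0,0.5,0.4,0,0,0,0],[-0.4,0.6,0,0,0,0,0],[-0.5,0.6,0,0,0,0,0],[-0.5,0.6,0,0,0,0,0]]]'
python3 -m crank '[[[-0.5,0.6,0,0,0,0,0],[-0.5,0.6,0,0,0,0,0],[-0.5,0.6,0,0,0,0,0],[0,0,0,0,0,0,0],[0,0,0,0,0,0,0]]]'
python3 - <<'E'
from h import *
s,_=manip.camera('scene');t,_=manip.camera('top');cv2.imwrite('pics/t5.png',t)
cv2.imwrite('pics/s5.png',s)
cv2.imwrite('pics/s5c.png',np.hstack([cv2.resize(s[y-30:y+30,x-30:x+30],(266,266),interpolation=cv2.INTER_CUBIC) for x,y in((302,186),(330,258),(491,314))]))
E
```

```text
clock: 14.95
position: [0.374, 0.4195, 0.2106]
ee_rot: [0.813, 0.583, 0.0, 0.0]
ft_force: [1.3, -0.4, 0.5]
grip_width: 0.001
clock: 15.58
position: [0.2856, 0.5262, 0.2102]
ee_rot: [0.813, 0.583, 0.0, 0.0]
ft_force: [-0.6, -0.0, 0.5]
grip_width: 0.001
```

View pics/s5c.png

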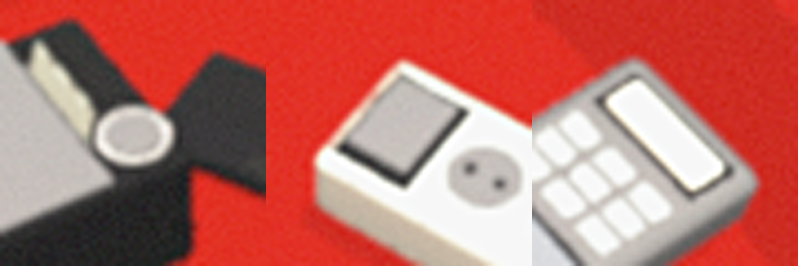

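View pics/t5.png

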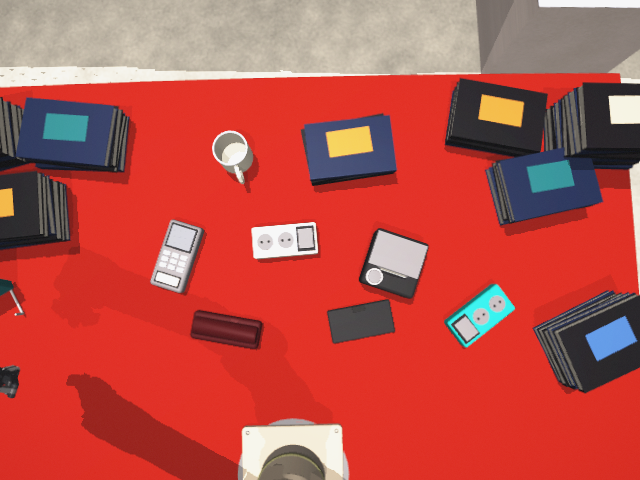

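In the scene crop all three controls are down: button (135,133), paddle (402,125), bar key (667,137). The top view shows nothing has moved, and the arm is clear of everything.

```bash
python3 -c "
from workcell import manip
print(manip.hand_in())"
```

```text
the job is handed in; nothing more can be done
None
```

I pressed the paddle switch on the white socket, then the printer's round button, then the terminal's bar key, with the closed fingertips. The job was handed in at about 16 s of the allowed 53 s; `hand_in` gives no verdict.

| Control | Peak wrist force read (N) | Lowest tip height (mm) | Stated height when fully down (mm) |
|---|---|---|---|
| Paddle | 6.2 | 46.4 | 47.5 |
| Round button | 8.8 | 82.1 | 83.5 |
| Bar key | 8.0 | 36.3 | 37.6 |

- **Presses:** Each time the tip went about 1 mm past the all-the-way-down height and the force climbed, which fits the control being at its stop with the rubber giving. The limit is 20 N.
- **Final pictures:** The paddle and button look flat and the bar key sits low. The devices and bystanders appear where they started, and the arm is clear of everything. I compared positions by eye in the pictures and did not measure them again.
- **Camera agreement:** The cameras disagreed by 2–4 mm on the target points, and no check failed.

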